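# Load the photometer and hold its cell carrier shut

### The arm

A 7-joint arm with a two-finger parallel gripper is mounted at the origin on the work surface. World frame = base frame: x ahead of the robot, y to its left, z up, the work surface at z = 0. Lengths are in m, angles in rad, forces in N, time in s.
With the tool pointing down it reaches from about 0.4 to 0.85 m from the base axis. Payload 4.5 kg.
Tool frame: the origin (TCP) lies midway between the tips of the shut fingers; the grasp point (between the pads) lies 19 mm behind it; z points along the fingers, y is the direction in which the jaws open and shut (so a half turn about z gives the same grasp; the last joint's range is limited). The gripper opens to 85 mm and grips with 20 to 120 N. Pads are 22 mm wide; open, the fingers measure 114 mm over their backs; the gripper's body (76 mm by 85 mm) begins 54 mm behind the grasp point. The pads swing forward as they close: fully open they stand 13 mm farther back than shut.
Start: joints at [-1.287, 0.689, -0.195, 1.565, 0.157, 0.902, -0.215], TCP at [0.154, 0.606, 0.231] pointing down, gripper open.
Joint ranges: [-3.01, 3.01], [-0.46, 2.08], [-1.47, 1.51], [0.13, 2.56], [-1, 4.14], [0.04, 2.09], [-2.66, 2.66]. Speed limits (rad/s): [2.57, 2.57, 3.14, 3.14, 3.14, 3.14, 3.14].

### API

Orientations are given as a unit quaternion [w, x, y, z].
In Python, from rig import ctrl gives the robot as it stands.
- The arm moves only by the tool servo_tool, never from a script. Its argument "commands" is a list of rows, each an object with "dr": the turn, a rotation vector about the tool's x, y, z normalised to -1 to 1, where 1 is 1.5 rad, a list of three; "dp": the shift along the tool's x, y, z normalised to -1 to 1, where 1 is 0.2 m, a list of three; "fingers": the opening, from 0 (shut) to 1 (fully open). A call has 1 to 8 rows; each row is the pose to reach, as a shift and turn from the pose commanded when the call began, along the tool's axes at that moment; what a row does not reach only later rows make up. A row lasts 1/10 s, in which the tool goes at most 50 mm and 8.59 degrees, less where a joint would pass 70% of its speed; a pose out of reach is approached as far as the arm can. A call with a number of a shift or a turn outside -1 to 1 is refused whole. A call with a gripper value outside its range is refused whole. The fingers move at their own pace and stop on an object; "squeeze" is the grip in N (left out, the last holds). Time passes only in rows, so rows that repeat a pose let the fingers close. It gives the time, the measured TCP pose, the force and the opening at its end, in the units of the state.
- ctrl.sense(): the state, without advancing time (a new reading comes with each control period).
- ctrl.read_camera(name): name is "scene" or "top"; returns a dict with "image" (480x640x3 uint8, red, green, blue), "depth" (480x640 float32, m along the optical axis (not along the pixel's ray), 0 where there is no reading), "intrinsics" (3x3 intrinsics, pixels), "R" (3x3) and "t" (3): a world point X has camera coordinates R X + t. Camera axes: x right, y down, z forward; pixel columns grow to the right and rows downward; lengths in m; the calibration is good to about 2 mm. A picture is of the moment at which its call begins.
- ctrl.close_job(): hands the job in, once; it reports no verdict.
The state is a dict: "clock": time; "qpos": joint angles; "joint_velocities": joint speeds; "joint_torque": joint torques, N m; "position": TCP position; "tcp_rot": TCP orientation; "force": force on the tool from outside, world axes, zero at the start; "ft_torque": the same for the moment, N m; "finger_gap": finger opening in m.
Only numpy, scipy, OpenCV 4.12 (cv2) and the standard library are available. Lean on these libraries where they do the work, as an engineer would, in place of code of your own. Each camera call takes 0.05 s, during which the arm holds its last target. There are 200 camera calls.

### The job

First plug the square amber cell fully home into the square hole of the cell carrier and let go of it. Then slide the white spacer upright, all the way down, into the gap between the carrier and the one of the two metal stops where the gap is wide enough, and with it push the carrier flush against the photometer. Finish while still gripping the spacer and pressing the carrier firmly and squarely shut with it; do not let go, and leave the flask, the bottle and the dish alone.

Things in the scene. Friction and masses are not known exactly. Their poses are not given: they have to be found in the camera images.
- cell_center (a point): Square amber glass cell with round black cap, loose, at first upright on the bench to the robot's right. 85 mm tall: body 24 x 24 mm up to 70 mm above its underside (lowest 4 mm narrowed to 20 x 20), then the cap, 21 mm across. 0.1 kg. The point is its centre, 42.5 mm above its underside; z points to the cap, x and y are square to its sides.
- spacer_center (a point): White plastic spacer, a plain loose slab, at first standing on end on the bench to the robot's right. 36 mm wide (its x), 20 mm thick (its y), 85 mm tall (its z). 0.09 kg. The point is its centre, 42.5 mm above its underside.
- carrier_hole (a point): Cell carrier: grey plastic slab, loose, flat on the base plate (top 6 mm above bench) between photometer and stops. 110 (x) x 70 (y) x 36 mm high, 0.35 kg; y points to the photometer. The point is the mouth of its central square hole, 26 x 26 mm, 28 deep, chamfered 3 mm, sides along x and y. Rear face at y = -35 mm. Starts 3 to 9 mm short of the photometer; sliding it takes up to 6 N.
- carrier_front (a point): Middle of the carrier's front face (110 x 36 mm), the face that must come flush against the photometer. Axes as the carrier's.
- photometer: White bench photometer, fixed. Origin on the bench at the foot of the middle of its flat vertical contact face (150 mm wide, 48 mm high), the plane y = 0, looking to -y; x runs along the face, y into the instrument. The console beyond (y 70 to 230 mm, 220 mm wide) is 100 mm high.
- thin_stop_face (a point): Thinner of two fixed aluminium stops side by side behind the carrier, 64 mm between centres, backs in line; sides vary. 60 mm wide (x), 46 thick, top 42 mm above bench. The point is the mid upper edge of its face to the carrier; y points to the photometer's face, 106 mm away: gap 36 mm when the carrier is flush, 27 to 33 at the start. Gap floor 36 mm below the point.
- thick_stop_face (a point): The thicker stop, like the other but 68 mm thick: its gap is 14 mm when the carrier is flush, too narrow for the spacer. The point is the middle of the upper edge of its face towards the carrier; axes as for the other stop.
- flask_mid (a point): Conical glass flask, 80 mm across the foot, 108 mm tall, a bystander. The point is on its axis, 50 mm up.
- reagent_mid (a point): Amber reagent bottle, 80 mm across, 130 mm tall, a bystander. The point is on its axis, 60 mm up.
- dish_mid (a point): White porcelain dish, 80 mm across, 35 mm tall, a bystander. The point is on its axis, 15 mm up.
Mind the look-alikes: they are no part of the job. Of the things like the part that bears spacer_center, leave any that is turquoise; of the rest the larger one is meant.

How it is judged:
On the way, in this order (a step that is already met when the one before it is completed fails the run):
1. the cell is fully home in the carrier's hole and let go (horizontal distance between cell_center and carrier_hole below 0.006 m and z of cell_center in the frame of carrier_hole below 0.0175 m and angle between the z axis of cell_center and the z axis of carrier_hole, either way round below 0.1 rad and contact force between cell and the fingers below 0.1 N), for 0.2 s.
2. the spacer is all the way down in the wide gap, the cell still home (z of spacer_center in the frame of thin_stop_face below 0.0165 m and y of spacer_center in the frame of thin_stop_face between 0.006 and 0.032 m and x of spacer_center in the frame of thin_stop_face between -0.03 and 0.03 m and angle between spacer_center's own z axis and vertical below 0.15 rad and horizontal distance between cell_center and carrier_hole below 0.006 m and z of cell_center in the frame of carrier_hole below 0.0175 m and angle between the z axis of cell_center and the z axis of carrier_hole, either way round below 0.1 rad), for 0.2 s.
At the end, for the whole second after the job is handed in: Cell home in the hole (3 mm, 0.1 rad); spacer upright (0.15 rad) in the wide gap, underside within 10 mm of the base plate, gripped (over 2 N) and pressing the carrier with over 3 N; carrier flush with the photometer (2 mm, 0.025 rad), bearing on it with over 2 N, at rest (all of step 2 and y of carrier_front in the frame of photometer above -0.002 m and angle between the x axis of carrier_front and the x axis of photometer, either way round below 0.025 rad and contact force between spacer and the fingers above 2 N and contact force between spacer and carrier above 3 N and contact force between carrier and photometer above 2 N and linear speed of carrier below 0.01 m/s); the arm keeps its last pose, push and grip.
It fails at once if a bystander is pushed more than 25 mm or tipped over (distance of any of flask_mid, reagent_mid, dish_mid from where it was at the start of the episode above 0.025 m or angle between any of flask_mid, reagent_mid, dish_mid's own z axis and vertical above 0.5 rad).
It also fails if it takes over 64 s, if anything falls off the work surface, if the arm or the gripper's body presses on something with over 40 N, if the wrist force passes 120 N, or if a joint passes its speed limit or range.

## Working session

There is one attempt and no reset: what is moved stays moved. The work goes in short steps, Python scripts to look and compute and a tool call to move; the robot and the scene stay as the last step left them, time stands still between calls to the robot, and variables do not carry over. Pictures are saved under pics/ and viewed, about 8 in all and at most 12, crops included, and the job is handed in when it is done.

Besides the shell and the picture viewer there is one more tool, called after "Emit:" by a JSON object that holds its "fn" and its "kwargs". servo_tool: Moves the arm, as the interface text tells. Its arguments: {"type":"object","properties":{"commands":{"type":"array"},"squeeze":{"type":"number"}},"required":["commands"]}

```bash
mkdir -p pics; ls; cat > h.py <<'E'
import numpy as np, cv2
from rig import ctrl
def cam(n):
    c=ctrl.read_camera(n); c['K']=np.array(c['intrinsics']); c['R']=np.array(c['R']); c['t']=np.array(c['t']); return c
def save(c,f): cv2.imwrite('pics/'+f,c['image'][:,:,::-1])
def ray(c,uv,z):
    "world point on plane z"
    uv=np.atleast_2d(np.asarray(uv,float)); d=np.c_[uv,np.ones(len(uv))]@np.linalg.inv(c['K']).T@c['R']
    o=-c['R'].T@c['t']; return o+d*((z-o[2])/d[:,2:3])
def cloud(c):
    v,u=np.mgrid[:480,:640]; Z=c['depth']; p=np.stack([u,v,np.ones_like(u)],-1)@np.linalg.inv(c['K']).T*Z[...,None]
    return (p-c['t'])@c['R']
def proj(c,X):
    p=(np.atleast_2d(X)@c['R'].T+c['t'])@c['K'].T; return p[:,:2]/p[:,2:]
E
python3 - <<'E'
from h import *
s=ctrl.sense(); print({k:np.round(v,3) for k,v in s.items()})
for n in('scene','top'):
    c=cam(n); save(c,n+'0.png'); print(n,c['K'].round(1).tolist(),(-c['R'].T@c['t']).round(3),c['R'].round(2).tolist(), (c['depth']>0).mean())
    np.savez('pics/'+n+'0.npz',**{k:c[k] for k in('image','depth','K','R','t')})
E
```

```text
pics
{'clock': np.float64(0.0), 'qpos': array([-1.287,  0.69 , -0.195,  1.566,  0.157,  0.903, -0.215]), 'joint_velocities': array([-0.   , -0.001,  0.001,  0.   , -0.   , -0.001,  0.001]), 'joint_torque': array([ 0.0000e+00, -5.3961e+01, -1.2660e+00, -1.5854e+01,  9.0000e-03,
        9.0000e-03, -0.0000e+00]), 'position': array([0.154, 0.605, 0.23 ]), 'tcp_rot': array([-0.   ,  0.125,  0.992, -0.001]), 'force': array([-0.18 , -0.111,  1.371]), 'ft_torque': array([-0.042, -0.004, -0.01 ]), 'finger_gap': np.float64(0.085)}
scene [[499.9, 0.0, 322.4], [0.0, 499.9, 239.0], [0.0, 0.0, 1.0]] [ 1.053 -0.567  0.607] [[0.71, 0.71, -0.0], [0.46, -0.46, -0.76], [-0.54, 0.54, -0.65]] 0.9961751302083334
top [[448.3, 0.0, 318.8], [0.0, 448.3, 241.2], [0.0, 0.0, 1.0]] [ 0.466 -0.146  0.824] [[0.01, -1.0, -0.01], [-0.99, -0.01, -0.12], [0.12, 0.01, -0.99]] 0.9958756510416666
```

View pics/scene0.png

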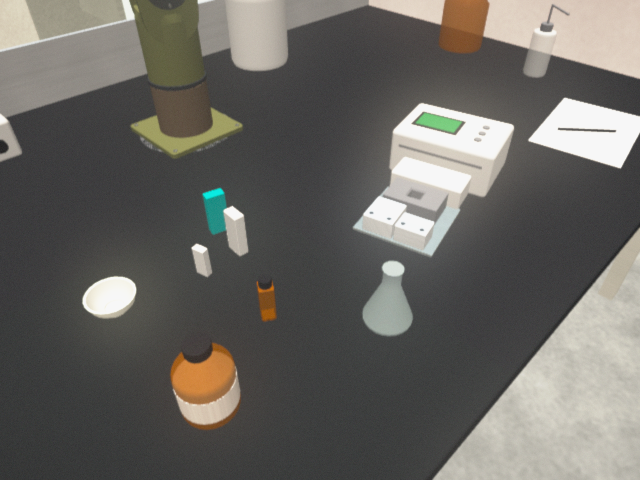

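View pics/top0.png

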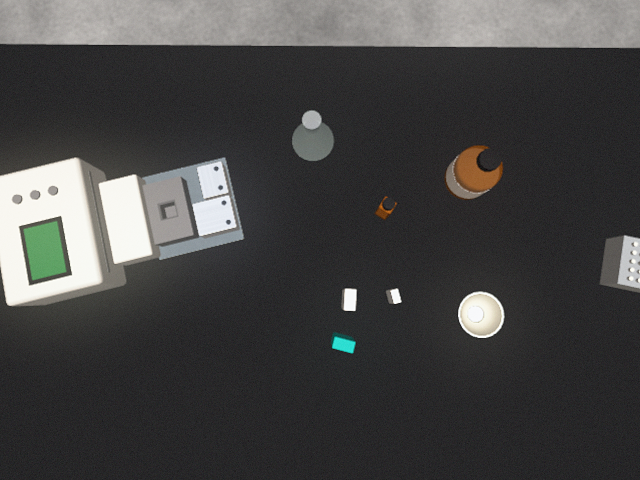

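Top view: photometer on the left, carrier at (168,211) with its hole. The thin stop is the upper one (212,180) and the thick stop the lower one (214,215). The cell is at (387,206), the large white spacer at (349,299), and the small look-alike at (394,296). The flask is at (313,140), the bottle at (475,172) and the dish at (481,315).

```bash
cat > m.py <<'E'
from h import *
def faces(c,name,z0,z1,win,minpx=60,plane=None,color=None):
    P=cloud(c); x0,x1,y0,y1=win
    m=(P[...,2]>z0)&(P[...,2]<z1)&(P[...,0]>x0)&(P[...,0]<x1)&(P[...,1]>y0)&(P[...,1]<y1)
    if color is not None: m&=color(c['image'].astype(int))
    cs,_=cv2.findContours(m.astype(np.uint8),cv2.RETR_EXTERNAL,cv2.CHAIN_APPROX_NONE)
    out=[]
    for k in cs:
        if cv2.contourArea(k)<minpx: continue
        mm=np.zeros(m.shape,np.uint8); cv2.drawContours(mm,[k],-1,1,-1); mm=(mm>0)&m
        z=np.median(P[mm][:,2]) if plane is None else plane
        w=ray(c,k[:,0],z)[:,:2].astype(np.float32)
        r=cv2.minAreaRect(w*1000)
        print(name,'z%.4f'%np.median(P[mm][:,2]),'ctr',np.round(r[0],1),'size',np.round(r[1],1),'ang %.1f'%r[2],'px',k[:,0].mean(0).round())
        out.append(r)
    return out
if __name__=='__main__':
    for n in('top','scene'):
        c=dict(np.load(f'pics/{n}0.npz')); print(n)
        faces(c,'tall85',.078,.093,(.25,.65,-.45,.05),20,.085)
        faces(c,'cell70',.062,.076,(.4,.65,-.45,-.1),20,.070)
        faces(c,'dishes',.025,.038,(.2,.65,-.65,-.2),60)
        faces(c,'carr',.0395,.0445,(.35,.75,.0,.3),60,.042)
        faces(c,'phot',.044,.054,(.35,.75,.0,.5),60,.048)
        faces(c,'tops',.094,.14,(.3,.75,-.6,.1),60)
        faces(c,'hole',.005,.025,(.4,.65,.1,.2),10)
        faces(c,'base',.003,.009,(.35,.75,.0,.3),60,.006)
E
python3 m.py; python3 - <<'E'
import cv2
i=cv2.imread('pics/top0.png')[140:350,90:430]
cv2.imwrite('pics/c.png',cv2.resize(i,None,fx=2.35,fy=2.35,interpolation=cv2.INTER_CUBIC))
E
```

```text
top
tall85 z0.0853 ctr [ 385.7 -179.4] size [35.9 20.1] ang 76.0 px [343. 345.]
tall85 z0.0852 ctr [ 458.1 -189.1] size [34.2 19.6] ang 0.1 px [349. 299.]
tall85 z0.0851 ctr [ 617.4 -253.8] size [20.1 20.5] ang 89.7 px [388. 204.]
tall85 z0.0840 ctr [ 647.  -407.5] size [ 8.6 41.9] ang 0.5 px [480. 187.]
cell70 z0.0699 ctr [ 617.8 -253.7] size [23.6 26. ] ang 56.7 px [386. 206.]
cell70 z0.0681 ctr [ 644.8 -404.8] size [40.9  7. ] ang 84.6 px [475. 191.]
dishes z0.0334 ctr [ 434.4 -420.4] size [77.2 78.2] ang 0.6 px [480. 315.]
carr z0.0423 ctr [602.4  48.3] size [60.1 68. ] ang 14.8 px [214. 215.]
carr z0.0423 ctr [611.7 131.3] size [110.9  71.1] ang 14.8 px [167. 210.]
carr z0.0423 ctr [666.8  53.9] size [60.4 46.1] ang 14.6 px [212. 180.]
phot z0.0484 ctr [591.9 205.7] size [217.1  79.2] ang 12.9 px [119. 222.]
tops z0.1086 ctr [ 678.9 -403.9] size [57.1 61. ] ang 0.5 px [481. 165.]
tops z0.1082 ctr [ 742.1 -123. ] size [15.5 28.2] ang 0.4 px [311. 125.]
hole z0.0072 ctr [540.5 152.9] size [ 28.1 111.1] ang 12.4 px [162. 253.]
hole z0.0151 ctr [615.3 137.9] size [22.8 22.3] ang 14.
[... 661 characters left out ...]
ize [80.3 81.1] ang 45.0 px [110. 296.]
dishes z0.0313 ctr [ 467.9 -275.7] size [29.8 20. ] ang 34.2 px [202. 260.]
carr z0.0417 ctr [669.3  50.1] size [59.8 49.1] ang 14.4 px [414. 224.]
carr z0.0416 ctr [604.8  45.1] size [60.3 70.4] ang 14.8 px [385. 210.]
carr z0.0417 ctr [619.4 140.6] size [152.6 103.5] ang 23.8 px [422. 190.]
phot z0.0477 ctr [622.1 251.5] size [269.8 169.7] ang 46.0 px [448. 169.]
tops z0.1087 ctr [ 686.1 -415.3] size [57.7 73.8] ang 89.1 px [200. 359.]
tops z0.1075 ctr [ 746.1 -130. ] size [13.6 38.2] ang 9.9 px [388. 266.]
hole z0.0204 ctr [640.4 102.7] size [16.7 11.5] ang 21.3 px [418. 214.]
base z0.0057 ctr [623.7  97.2] size [160.4 170.9] ang 14.8 px [409. 233.]
```

View pics/c.png

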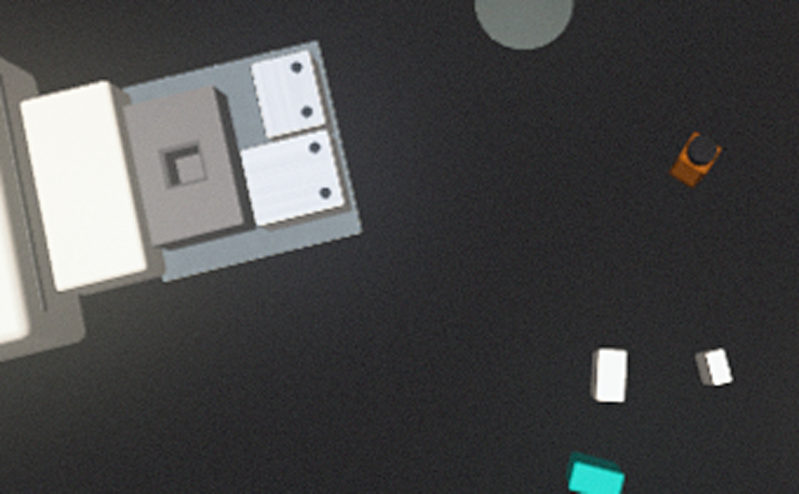

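```bash
cat > plan.py <<'E'
import sys
from h import *
from scipy.spatial.transform import Rotation as Ro
def R(): 
    q=ctrl.sense()['tcp_rot']; return Ro.from_quat(np.r_[q[1:],q[0]])
def plan(xyz,jaw):
    "shift/turn to TCP xyz, tool down, tool y at world angle jaw (deg, mod 180)"
    s=ctrl.sense(); A=R(); best=None
    for j in (jaw,jaw+180):
        a=np.radians(j); y=np.array([np.cos(a),np.sin(a),0]); z=np.array([0,0,-1.]); T=Ro.from_matrix(np.c_[np.cross(y,z),y,z])
        r=(A.inv()*T).as_rotvec()
        if best is None or np.linalg.norm(r)<np.linalg.norm(best): best=r
    d=A.inv().apply(np.array(xyz)-s['position'])
    print('dp',(d/.2).round(4),'dr',(best/1.5).round(4),'| pos',s['position'].round(4),'F',s['force'].round(1),'gap',round(float(s['finger_gap']),4),'t',s['clock'],'q',s['qpos'].round(2))
if __name__=='__main__': 
    v=list(map(float,sys.argv[1:])); plan(v[:3],v[3])
E
```

Emit:
{"fn": "servo_tool", "kwargs": {"commands": [{"dp": [-0.85, -0.9, 0], "dr": [0, 0, 0.8], "fingers": 0.8}, {"dp": [-0.85, -0.9, 0], "dr": [0, 0, 0.8], "fingers": 0.8}, {"dp": [-0.85, -0.9, 0], "dr": [0, 0, 0.8], "fingers": 0.8}, {"dp": [-0.85, -0.9, 0], "dr": [0, 0, 0.8], "fingers": 0.8}, {"dp": [-0.85, -0.9, 0], "dr": [0, 0, 0.8], "fingers": 0.8}, {"dp": [-0.85, -0.9, 0], "dr": [0, 0, 0.8], "fingers": 0.8}, {"dp": [-0.85, -0.9, 0], "dr": [0, 0, 0.8], "fingers": 0.8}, {"dp": [-0.85, -0.9, 0], "dr": [0, 0, 0.8], "fingers": 0.8}]}}

```text
clock: 0.9
position: [0.2749, 0.3886, 0.2312]
tcp_rot: [-0.0, 0.666, 0.746, -0.0]
force: [0.5, 0.4, 0.4]
finger_gap: 0.0685
```

```bash
python3 plan.py .6175 -.2538 .2 -33
```

```text
dp [-3.3859  1.3373  0.1562] dr [-2.000e-04  2.000e-04  4.598e-01] | pos [0.2749 0.3886 0.2312] F [0.5 0.4 0.4] gap 0.0685 t 0.9 q [-1.14  0.5   0.13  2.01 -0.11  0.63 -0.82]
```

Emit:
{"fn": "servo_tool", "kwargs": {"commands": [{"dp": [-0.98, 0.6, 0], "dr": [0, 0, 0.46], "fingers": 0.8}, {"dp": [-0.98, 0.6, 0], "dr": [0, 0, 0.46], "fingers": 0.8}, {"dp": [-0.98, 0.6, 0], "dr": [0, 0, 0.46], "fingers": 0.8}, {"dp": [-0.98, 0.6, 0], "dr": [0, 0, 0.46], "fingers": 0.8}, {"dp": [-0.98, 0.6, 0], "dr": [0, 0, 0.46], "fingers": 0.8}, {"dp": [-0.98, 0.6, 0], "dr": [0, 0, 0.46], "fingers": 0.8}]}}

```text
clock: 1.5
position: [0.4203, 0.2046, 0.2315]
tcp_rot: [0.002, 0.88, 0.476, 0.0]
force: [-0.2, 0.3, 0.1]
finger_gap: 0.0684
```

```bash
python3 plan.py .6175 -.2538 .2 -33
```

```text
dp [-1.3783  2.0791  0.1647] dr [ 0.0021  0.0004 -0.0022] | pos [0.4203 0.2046 0.2315] F [-0.2  0.3  0.1] gap 0.0684 t 1.5 q [-0.75  0.51  0.3   2.04 -0.24  0.63 -0.86]
```

Emit:
{"fn": "servo_tool", "kwargs": {"commands": [{"dp": [-0.6, 1.0, 0], "dr": [0, 0, 0], "fingers": 0.7}, {"dp": [-0.6, 1.0, 0], "dr": [0, 0, 0], "fingers": 0.7}, {"dp": [-0.6, 1.0, 0], "dr": [0, 0, 0], "fingers": 0.7}, {"dp": [-0.6, 1.0, 0], "dr": [0, 0, 0], "fingers": 0.7}, {"dp": [-0.6, 1.0, 0], "dr": [0, 0, 0], "fingers": 0.7}]}}

```text
clock: 2.0
position: [0.5222, -0.0025, 0.2312]
tcp_rot: [0.0, 0.877, 0.48, 0.0]
force: [-0.5, 0.8, -0.3]
finger_gap: 0.0597
```

Emit:
{"fn": "servo_tool", "kwargs": {"commands": [{"dp": [-0.6, 0.95, 0], "dr": [0, 0, 0], "fingers": 0.7}, {"dp": [-0.6, 0.95, 0], "dr": [0, 0, 0], "fingers": 0.7}, {"dp": [-0.6, 0.95, 0], "dr": [0, 0, 0], "fingers": 0.7}, {"dp": [-0.6, 0.95, 0], "dr": [0, 0, 0], "fingers": 0.7}, {"dp": [-0.6, 0.95, 0], "dr": [0, 0, 0], "fingers": 0.7}, {"dp": [-0.6, 0.95, 0], "dr": [0, 0, 0], "fingers": 0.7}]}}

```text
clock: 2.6
position: [0.6171, -0.2074, 0.2306]
tcp_rot: [0.001, 0.878, 0.478, -0.001]
force: [-2.1, 0.7, -0.5]
finger_gap: 0.0599
```

```bash
python3 plan.py .6175 -.2538 .15 -33
```

```text
dp [-0.1929  0.1265  0.4037] dr [0.0012 0.0015 0.0019] | pos [ 0.6171 -0.2074  0.2306] F [-2.1  0.7 -0.5] gap 0.0599 t 2.6 q [ 0.13  0.73  0.23  1.5  -0.19  0.93 -0.15]
```

Emit:
{"fn": "servo_tool", "kwargs": {"commands": [{"dp": [-0.193, 0.127, 0.3], "dr": [0, 0, 0.002], "fingers": 0.7}, {"dp": [-0.193, 0.127, 0.4], "dr": [0, 0, 0.002], "fingers": 0.7}, {"dp": [-0.193, 0.127, 0.6], "dr": [0, 0, 0.002], "fingers": 0.7}, {"dp": [-0.193, 0.127, 0.8], "dr": [0, 0, 0.002], "fingers": 0.7}, {"dp": [-0.193, 0.127, 0.92], "dr": [0, 0, 0.002], "fingers": 0.7}, {"dp": [-0.193, 0.127, 1.0], "dr": [0, 0, 0.002], "fingers": 0.7}, {"dp": [-0.193, 0.127, 1.0], "dr": [0, 0, 0.002], "fingers": 0.7}]}}

```text
clock: 3.3
position: [0.616, -0.2466, 0.029]
tcp_rot: [-0.002, 0.877, 0.48, -0.001]
force: [-0.7, 0.8, 0.5]
finger_gap: 0.0595
```

```bash
python3 plan.py .6175 -.2538 .03 -33; python3 -c "
from h import *
c=cam('top');i=c['image'][140:290,290:490,::-1];cv2.imwrite('pics/g1.png',cv2.resize(i,None,fx=3,fy=3))"
```

```text
dp [-0.0261  0.0255 -0.0052] dr [-0.0035 -0.0002  0.004 ] | pos [ 0.616  -0.2466  0.029 ] F [-0.7  0.8  0.5] gap 0.0595 t 3.3 q [ 0.23  1.01  0.15  1.56 -0.24  0.59 -0.05]
```

View pics/g1.png

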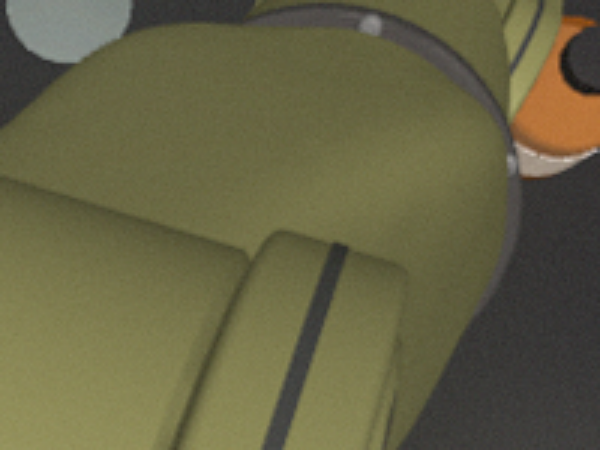

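The arm hides the top view here. The tool is 7 mm short of the target, so I'll correct that and then close.

Emit:
{"fn": "servo_tool", "kwargs": {"commands": [{"dp": [-0.026, 0.0255, 0], "dr": [0, 0, 0], "fingers": 0.7}, {"dp": [-0.026, 0.0255, 0], "dr": [0, 0, 0], "fingers": 0.7}]}}

```text
clock: 3.55
position: [0.6202, -0.2588, 0.0333]
tcp_rot: [0.002, 0.878, 0.478, 0.001]
force: [-0.2, -0.1, -0.1]
finger_gap: 0.0597
```

```bash
python3 plan.py .6175 -.2538 .03 -33;  python3 -c "
from h import *
c=cam('scene');i=c['image'][180:380,160:440,::-1];cv2.imwrite('pics/g2.png',cv2.resize(i,None,fx=2.8,fy=2.8))"
```

```text
dp [ 0.0137 -0.025   0.0165] dr [0.0031 0.0003 0.002 ] | pos [ 0.6202 -0.2588  0.0333] F [-0.2 -0.1 -0.1] gap 0.0597 t 3.55 q [ 0.24  1.01  0.16  1.55 -0.24  0.6  -0.05]
```

View pics/g2.png

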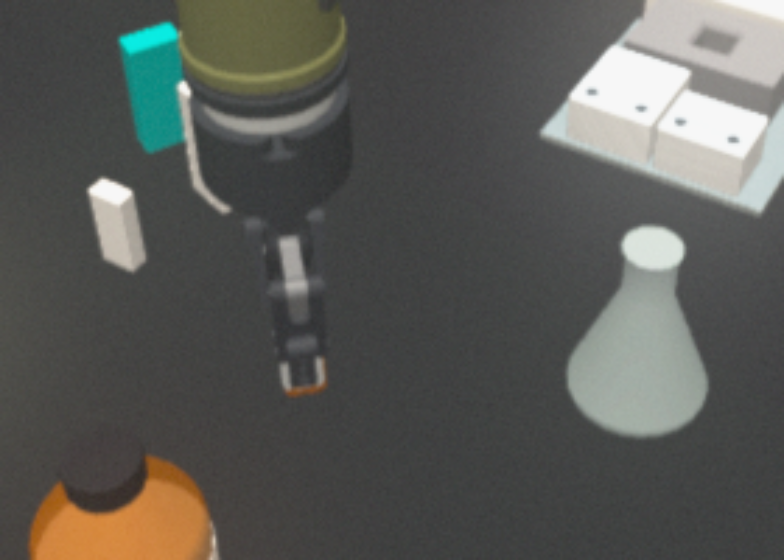

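The cell stands between the fingers and square to them. I'll trim the offset and close.

Emit:
{"fn": "servo_tool", "kwargs": {"commands": [{"dp": [0.013, -0.025, 0.016], "dr": [0, 0, 0.001], "fingers": 0.7}, {"dp": [0.013, -0.025, 0.016], "dr": [0, 0, 0.001], "fingers": 0.7}, {"dp": [0.013, -0.025, 0.016], "dr": [0, 0, 0.001], "fingers": 0.1}, {"dp": [0.013, -0.025, 0.016], "dr": [0, 0, 0.001], "fingers": 0.1}, {"dp": [0.013, -0.025, 0.016], "dr": [0, 0, 0.001], "fingers": 0.1}, {"dp": [0.013, -0.025, 0.016], "dr": [0, 0, 0.001], "fingers": 0.1}, {"dp": [0.013, -0.025, 0.016], "dr": [0, 0, 0.001], "fingers": 0.1}], "squeeze": 50}}

```text
clock: 4.3
position: [0.6164, -0.2518, 0.0283]
tcp_rot: [0.0, 0.878, 0.478, 0.0]
force: [0.4, 0.8, 1.9]
finger_gap: 0.0235
```

```bash
python3 plan.py .6175 -.2538 .03 -33
```

```text
dp [-0.0051  0.0101 -0.0084] dr [ 0.0005 -0.0001  0.0016] | pos [ 0.6164 -0.2518  0.0283] F [0.4 0.8 1.9] gap 0.0235 t 4.3 q [ 0.24  1.01  0.16  1.56 -0.24  0.58 -0.05]
```

Emit:
{"fn": "servo_tool", "kwargs": {"commands": [{"dp": [0, 0, -0.2], "dr": [0, 0, 0], "fingers": 0.1}, {"dp": [0, 0, -0.45], "dr": [0, 0, 0], "fingers": 0.1}, {"dp": [0, 0, -0.7], "dr": [0, 0, 0], "fingers": 0.1}, {"dp": [0.2, -0.12, -0.7], "dr": [0, 0, -0.1], "fingers": 0.1}, {"dp": [0.4, -0.25, -0.7], "dr": [0, 0, -0.2], "fingers": 0.1}, {"dp": [0.6, -0.4, -0.7], "dr": [0, 0, -0.3], "fingers": 0.1}, {"dp": [0.8, -0.52, -0.7], "dr": [0, 0, -0.4], "fingers": 0.1}, {"dp": [0.9, -0.6, -0.7], "dr": [0, 0, -0.45], "fingers": 0.1}]}}

```text
clock: 5.1
position: [0.6126, -0.029, 0.1678]
tcp_rot: [-0.002, 0.666, 0.746, 0.001]
force: [0.3, 0.1, -0.9]
finger_gap: 0.0231
```

```bash
python3 plan.py .6117 .1313 .16 14.8
```

```text
dp [0.7967 0.0852 0.0421] dr [ 0.0001 -0.0028 -0.0975] | pos [ 0.6126 -0.029   0.1678] F [ 0.3  0.1 -0.9] gap 0.0231 t 5.1 q [-0.05  0.75  0.04  1.67 -0.05  0.72  0.13]
```

Emit:
{"fn": "servo_tool", "kwargs": {"commands": [{"dp": [0.2, 0.03, 0], "dr": [0, 0, -0.05], "fingers": 0.1}, {"dp": [0.4, 0.06, 0], "dr": [0, 0, -0.097], "fingers": 0.1}, {"dp": [0.6, 0.085, 0], "dr": [0, 0, -0.097], "fingers": 0.1}, {"dp": [0.7, 0.085, 0], "dr": [0, 0, -0.097], "fingers": 0.1}, {"dp": [0.78, 0.085, 0], "dr": [0, 0, -0.097], "fingers": 0.1}, {"dp": [0.78, 0.085, 0], "dr": [0, 0, -0.097], "fingers": 0.1}, {"dp": [0.78, 0.085, 0], "dr": [0, 0, -0.097], "fingers": 0.1}, {"dp": [0.78, 0.085, 0], "dr": [0, 0, -0.097], "fingers": 0.1}]}}

```text
clock: 5.9
position: [0.6143, 0.1187, 0.1681]
tcp_rot: [0.001, 0.616, 0.788, -0.001]
force: [0.8, -1.2, -0.6]
finger_gap: 0.0236
```

Emit:
{"fn": "servo_tool", "kwargs": {"commands": [{"dp": [0, 0, 0], "dr": [0, 0, 0], "fingers": 0.1}, {"dp": [0, 0, 0], "dr": [0, 0, 0], "fingers": 0.1}]}}

```text
clock: 6.1
position: [0.6142, 0.1202, 0.1681]
tcp_rot: [0.0, 0.615, 0.788, -0.0]
force: [-0.2, -0.9, -0.3]
finger_gap: 0.0234
```

```bash
python3 plan.py .6117 .1313 .11 14.8; python3 plan.py .6117 .1313 .11 14.8; python3 -c "
from h import *
for n in('scene',):
  c=cam(n);i=c['image'][100:260,340:560,::-1];cv2.imwrite('pics/p1.png',cv2.resize(i,None,fx=3.5,fy=3.5))"; python3 plan.py .6117 .1313 .11 14.8
```

```text
dp [0.057  0.0015 0.2906] dr [-0.      0.0003 -0.0088] | pos [0.6142 0.1202 0.1681] F [-0.2 -0.9 -0.3] gap 0.0234 t 6.1 q [-0.29  0.76  0.04  1.63 -0.04  0.75  0.01]
dp [0.057  0.0015 0.2906] dr [-0.      0.0003 -0.0088] | pos [0.6142 0.1202 0.1681] F [-0.2 -0.9 -0.3] gap 0.0234 t 6.1 q [-0.29  0.76  0.04  1.63 -0.04  0.75  0.01]
dp [0.055  0.0013 0.2906] dr [-0.      0.0002 -0.0085] | pos [0.6141 0.1206 0.1681] F [-0.3 -1.  -1. ] gap 0.0235 t 6.15 q [-0.29  0.76  0.04  1.63 -0.04  0.75  0.01]
```

View pics/p1.png

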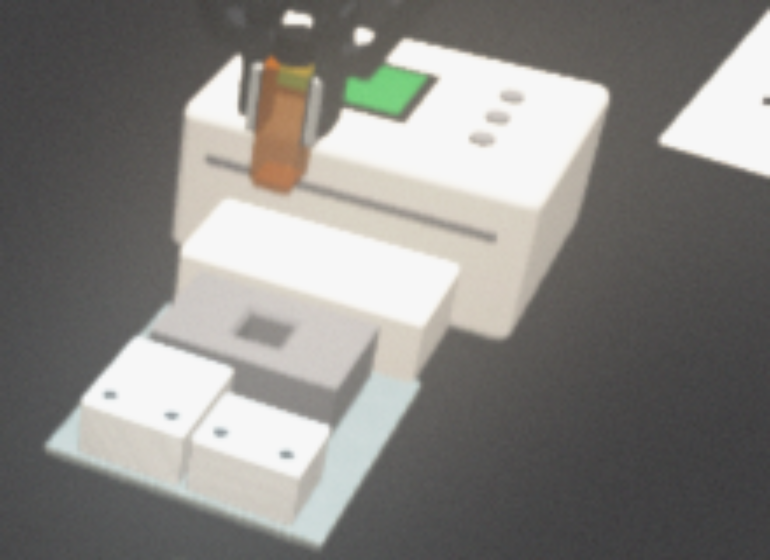

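Cell is held upright in the fingers, between the photometer block and the viewer line; hole at (265,328) in the crop. I'll come down to just above the hole and check.

Emit:
{"fn": "servo_tool", "kwargs": {"commands": [{"dp": [0.06, 0.001, 0.1], "dr": [0, 0, -0.0085], "fingers": 0.1}, {"dp": [0.06, 0.001, 0.2], "dr": [0, 0, -0.0085], "fingers": 0.1}, {"dp": [0.06, 0.001, 0.3], "dr": [0, 0, -0.0085], "fingers": 0.1}, {"dp": [0.06, 0.001, 0.4], "dr": [0, 0, -0.0085], "fingers": 0.1}, {"dp": [0.06, 0.001, 0.44], "dr": [0, 0, -0.0085], "fingers": 0.1}, {"dp": [0.06, 0.001, 0.44], "dr": [0, 0, -0.0085], "fingers": 0.1}, {"dp": [0.06, 0.001, 0.44], "dr": [0, 0, -0.0085], "fingers": 0.1}, {"dp": [0.06, 0.001, 0.44], "dr": [0, 0, -0.0085], "fingers": 0.1}]}}

```text
clock: 6.95
position: [0.6122, 0.1334, 0.0813]
tcp_rot: [0.001, 0.61, 0.793, 0.001]
force: [0.6, 0.2, -0.2]
finger_gap: 0.0237
```

```bash
python3 plan.py .6114 .1324 .08 14.8; python3 - <<'E'
from h import *
c=cam('scene');i=c['image'][130:250,350:500,::-1];cv2.imwrite('pics/p2.png',cv2.resize(i,None,fx=5,fy=5,interpolation=cv2.INTER_CUBIC))
# faces of the cell in the scene view, in carrier axes about top-cam hole, orange px
P=cloud(c); hsv=cv2.cvtColor(c['image'],cv2.COLOR_RGB2HSV)
m=(hsv[...,0]<20)&(hsv[...,1]>120)&(np.abs(P[...,0]-.61)<.06)&(np.abs(P[...,1]-.13)<.06)&(P[...,2]<.12)&(P[...,2]>.045)
a=np.radians(14.8); ex=np.array([np.cos(a),np.sin(a)]); ey=np.array([-np.sin(a),np.cos(a)])
q=P[m]; d=q[:,:2]-[.6117,.1313]; X=d@ex*1e3; Y=d@ey*1e3
print(m.sum(),'X pct',np.percentile(X,[1,5,25,50,75,95,99]).round(1),'Y',np.percentile(Y,[1,5,25,50,75,95,99]).round(1),'z',q[:,2].min())
E
```

```text
dp [-0.0038 -0.0051  0.0062] dr [ 0.0015 -0.      0.0009] | pos [0.6122 0.1334 0.0813] F [ 0.6  0.2 -0.2] gap 0.0237 t 6.95 q [-0.3   0.89  0.03  1.68 -0.04  0.57  0.01]
102 X pct [-8.1 -6.4 -2.2  1.8  6.8 10.3 11.6] Y [-13.7 -13.1 -12.1 -11.  -10.1  -8.4  -6.2] z 0.05747029375855441
```

View pics/p2.png

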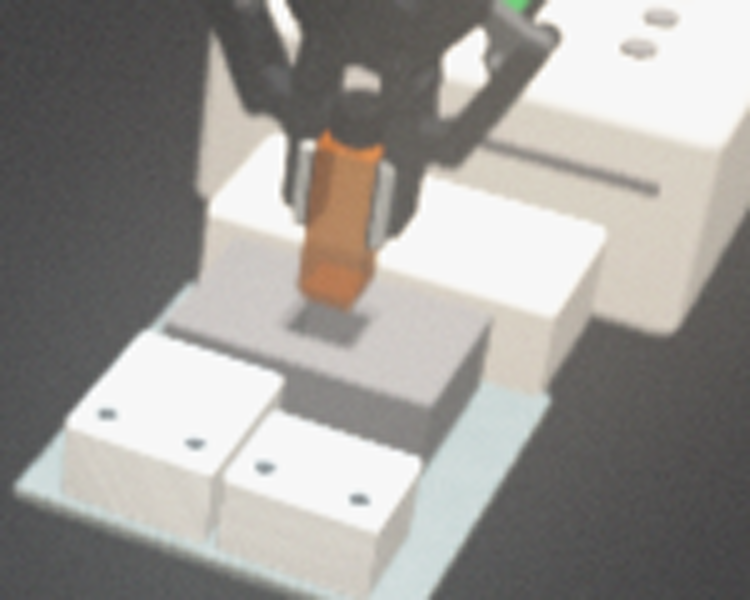

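```bash
python3 - <<'E'
from h import *
from m import faces
c0=dict(np.load('pics/scene0.npz'))
a=np.radians(14.8); ex=np.array([np.cos(a),np.sin(a)]); ey=np.array([-np.sin(a),np.cos(a)])
def XY(w): d=np.atleast_2d(w)[:,:2]-[.6117,.1313]; return np.c_[d@ex,d@ey]*1e3
P=cloud(c0); L=XY(P.reshape(-1,3)).reshape(480,640,2)
# carrier rear face in scene depth
m=(P[...,2]>.025)&(P[...,2]<.036)&(L[...,0]>-30)&(L[...,0]<50)&(L[...,1]<-20)&(L[...,1]>-42)
print('rear face Y',m.sum(),np.percentile(L[m][:,1],[10,50,90]).round(1))
# hole outline in scene and top
for n,box in(('scene',(400,435,180,206)),('top',(155,185,195,228))):
    c=dict(np.load(f'pics/{n}0.npz')); g=cv2.cvtColor(c['image'],cv2.COLOR_RGB2GRAY).astype(float)
    x0,x1,y0,y1=box; s=g[y0:y1,x0:x1]; t=cv2.threshold(s.astype(np.uint8),0,255,cv2.THRESH_OTSU)[0]
    Q=cloud(c)[...,2]; mm=np.zeros(g.shape,np.uint8); mm[y0:y1,x0:x1]=(Q[y0:y1,x0:x1]<.038) 
    k=max(cv2.findContours(mm,cv2.RETR_EXTERNAL,cv2.CHAIN_APPROX_NONE)[0],key=cv2.contourArea)
    h=XY(ray(c,k[:,0],.042)); print(n,'hole by depth X',h[:,0].min().round(1),h[:,0].max().round(1),'Y',h[:,1].min().round(1),h[:,1].max().round(1))
    mm[:]=0; mm[y0:y1,x0:x1]=s<t
    k=max(cv2.findContours(mm,cv2.RETR_EXTERNAL,cv2.CHAIN_APPROX_NONE)[0],key=cv2.contourArea)
    h=XY(ray(c,k[:,0],.042)); print(n,'hole by grey',t,'X',h[:,0].min().round(1),h[:,0].max().round(1),'Y',h[:,1].min().round(1),h[:,1].max().round(1))
# now
c=cam('scene'); P=cloud(c); L=XY(P.reshape(-1,3)).reshape(480,640,2); hsv=cv2.cvtColor(c['image'],cv2.COLOR_RGB2HSV)
m=(hsv[...,0]<22)&(hsv[...,1]>120)&(np.abs(L[...,0])<50)&(np.abs(L[...,1])<50)&(P[...,2]<.12)
v,u=np.nonzero(m)
for r in range(v.min(),v.max()+1,2):
    w=u[v==r]; z=P[r,w,2].mean(); print(r,w.min(),w.max(),'z %.3f'%z, XY(P[r,[w.min(),w.max()]]).round(1).ravel(), 'Ymed',np.median(L[r,w,1]).round(1))
E
```

```text
rear face Y 137 [-37.4 -35.7 -34. ]
scene hole by depth X -11.3 14.0 Y -17.1 6.6
scene hole by grey 175.0 X -13.2 15.2 Y -20.2 7.6
top hole by depth X -13.1 12.9 Y -13.2 13.5
top hole by grey 123.0 X -14.0 13.9 Y -14.4 12.9
160 414 417 z 0.119 [ -8.2 -12.6  -3.8  -8.7] Ymed -10.5
162 415 422 z 0.117 [ -5.5 -13.4   7.1 -11.5] Ymed -11.4
164 418 422 z 0.115 [ -0.2 -10.5   8.2 -13.2] Ymed -13.2
166 417 422 z 0.109 [ -1.7 -10.1   8.  -10.9] Ymed -10.9
168 416 416 z 0.104 [ -2.5 -12.   -2.5 -12. ] Ymed -12.0<stdin>:25: RuntimeWarning: Mean of empty slice.
  ret = ret.dtype.type(ret / rcount)
Traceback (most recent call last):
ValueError: zero-size array to reduction operation minimum which has no identity
```

Relative to the hole, the cell is about 0.5 mm off in x and 1 mm off in y, well inside the chamfer. Inserting.

Emit:
{"fn": "servo_tool", "kwargs": {"commands": [{"dp": [-0.005, -0.004, 0], "dr": [0, 0, 0.001], "fingers": 0.1}, {"dp": [-0.005, -0.004, 0.04], "dr": [0, 0, 0.001], "fingers": 0.1}, {"dp": [-0.005, -0.004, 0.07], "dr": [0, 0, 0.001], "fingers": 0.1}, {"dp": [-0.005, -0.004, 0.1], "dr": [0, 0, 0.001], "fingers": 0.1}, {"dp": [-0.005, -0.004, 0.13], "dr": [0, 0, 0.001], "fingers": 0.1}, {"dp": [-0.005, -0.004, 0.15], "dr": [0, 0, 0.001], "fingers": 0.1}, {"dp": [-0.005, -0.004, 0.17], "dr": [0, 0, 0.001], "fingers": 0.1}, {"dp": [-0.005, -0.004, 0.18], "dr": [0, 0, 0.001], "fingers": 0.1}]}}

```text
clock: 7.85
position: [0.6111, 0.1323, 0.0437]
tcp_rot: [0.0, 0.61, 0.792, 0.0]
force: [2.3, 1.0, -0.4]
finger_gap: 0.0235
```

```bash
python3 plan.py .6114 .1324 .0423 14.8
```

```text
dp [0.0001 0.0014 0.0068] dr [ 0.0005 -0.0001  0.0001] | pos [0.6111 0.1323 0.0437] F [ 2.3  1.  -0.4] gap 0.0235 t 7.85 q [-0.3   0.94  0.02  1.69 -0.04  0.51  0.01]
```

Nearly home with small forces. I'll press gently to the bottom.

Emit:
{"fn": "servo_tool", "kwargs": {"commands": [{"dp": [0, 0, 0.008], "dr": [0, 0, 0], "fingers": 0.1}, {"dp": [0, 0, 0.012], "dr": [0, 0, 0], "fingers": 0.1}, {"dp": [0, 0, 0.016], "dr": [0, 0, 0], "fingers": 0.1}, {"dp": [0, 0, 0.016], "dr": [0, 0, 0], "fingers": 0.1}]}}

```text
clock: 8.25
position: [0.6112, 0.1323, 0.0422]
tcp_rot: [0.0, 0.61, 0.792, 0.0]
force: [0.3, 1.2, 7.7]
finger_gap: 0.0237
```

```bash
python3 plan.py .6114 .1324 .0423 14.8
```

```text
dp [ 0.0004  0.0013 -0.0003] dr [ 0.0008 -0.0001 -0.0001] | pos [0.6112 0.1323 0.0422] F [0.3 1.2 7.7] gap 0.0237 t 8.25 q [-0.3   0.94  0.02  1.69 -0.04  0.5   0.01]
```

Bottomed (7.7 N at the expected height). Release and rise.

Emit:
{"fn": "servo_tool", "kwargs": {"commands": [{"dp": [0, 0, 0.006], "dr": [0, 0, 0], "fingers": 0.6}, {"dp": [0, 0, 0.0], "dr": [0, 0, 0], "fingers": 0.6}, {"dp": [0, 0, 0.0], "dr": [0, 0, 0], "fingers": 0.6}, {"dp": [0, 0, 0.0], "dr": [0, 0, 0], "fingers": 0.6}, {"dp": [0, 0, 0.0], "dr": [0, 0, 0], "fingers": 0.6}, {"dp": [0, 0, -0.1], "dr": [0, 0, 0], "fingers": 0.6}, {"dp": [0, 0, -0.3], "dr": [0, 0, 0], "fingers": 0.6}, {"dp": [0, 0, -0.5], "dr": [0, 0, 0], "fingers": 0.6}]}}

```text
clock: 9.05
position: [0.6097, 0.1318, 0.1411]
tcp_rot: [-0.001, 0.61, 0.792, -0.001]
force: [1.6, -0.7, 0.2]
finger_gap: 0.0513
```

Emit:
{"fn": "servo_tool", "kwargs": {"commands": [{"dp": [-0.25, 0, -0.25], "dr": [0, 0, 0.1], "fingers": 0.6}, {"dp": [-0.5, 0, -0.25], "dr": [0, 0, 0.2], "fingers": 0.6}, {"dp": [-0.75, 0, -0.25], "dr": [0, 0, 0.3], "fingers": 0.6}, {"dp": [-1.0, 0, -0.25], "dr": [0, 0, 0.4], "fingers": 0.6}, {"dp": [-1.0, 0, -0.25], "dr": [0, 0, 0.5], "fingers": 0.6}, {"dp": [-1.0, 0, -0.25], "dr": [0, 0, 0.6], "fingers": 0.6}, {"dp": [-1.0, 0, -0.25], "dr": [0, 0, 0.7], "fingers": 0.6}, {"dp": [-1.0, 0, -0.25], "dr": [0, 0, 0.8], "fingers": 0.6}]}}

```text
clock: 9.85
position: [0.6613, -0.0613, 0.1904]
tcp_rot: [-0.0, 0.952, 0.306, -0.0]
force: [-0.3, 0.4, 0.6]
finger_gap: 0.0511
```

```bash
python3 plan.py .4581 -.1891 .16 -90; python3 - <<'E'
from h import *
from m import faces
for n in('top','scene'):
    c=cam(n); save(c,n+'1.png')
    faces(c,'carr',.0395,.0445,(.35,.75,.0,.3),60,.042)
    faces(c,'cap',.09,.106,(.55,.68,.08,.19),20,.099)
    faces(c,'sp',.078,.093,(.4,.52,-.25,-.14),20,.085)
E
```

```text
dp [-1.198  -0.0733  0.153 ] dr [-0.0006  0.0006  0.4149] | pos [ 0.6613 -0.0613  0.1904] F [-0.3  0.4  0.6] gap 0.0511 t 9.85 q [-0.16  0.82  0.36  1.49 -0.34  0.9  -0.64]
carr z0.0423 ctr [602.8  48.4] size [60.  68.1] ang 14.8 px [214. 215.]
carr z0.0424 ctr [611.6 131.3] size [110.8  71.1] ang 14.8 px [167. 210.]
carr z0.0423 ctr [667.  54.] size [59.8 46.1] ang 14.9 px [210. 182.]
cap z0.0991 ctr [610.1 130.4] size [22.9 19.6] ang 46.5 px [156. 205.]
sp z0.0851 ctr [ 458.1 -189.1] size [34.2 19.6] ang 0.1 px [349. 299.]
carr z0.0417 ctr [669.3  50.3] size [59.7 48.7] ang 14.4 px [414. 224.]
carr z0.0416 ctr [604.9  44.8] size [61.2 70.2] ang 13.9 px [385. 210.]
carr z0.0417 ctr [614.9 136.8] size [151.4  91.8] ang 17.9 px [421. 191.]
cap z0.0974 ctr [614.2 124.4] size [20.  32.7] ang 30.3 px [418. 169.]
sp z0.0842 ctr [ 462.7 -194.4] size [23.8 42.3] ang 86.5 px [233. 214.]
```

The cell is home: its cap top is at 99.1 mm and it sits centred in the hole. On to the spacer.

Emit:
{"fn": "servo_tool", "kwargs": {"commands": [{"dp": [-0.25, -0.01, 0], "dr": [0, 0, 0.1], "fingers": 0.6}, {"dp": [-0.5, -0.03, 0], "dr": [0, 0, 0.2], "fingers": 0.6}, {"dp": [-0.75, -0.05, 0], "dr": [0, 0, 0.3], "fingers": 0.6}, {"dp": [-0.95, -0.06, 0], "dr": [0, 0, 0.4], "fingers": 0.6}, {"dp": [-1.0, -0.07, 0], "dr": [0, 0, 0.415], "fingers": 0.6}, {"dp": [-1.0, -0.07, 0], "dr": [0, 0, 0.415], "fingers": 0.6}, {"dp": [-1.0, -0.07, 0], "dr": [0, 0, 0.415], "fingers": 0.6}, {"dp": [-1.0, -0.07, 0], "dr": [0, 0, 0.415], "fingers": 0.6}]}}

```text
clock: 10.75
position: [0.4937, -0.1663, 0.1907]
tcp_rot: [-0.0, 1.0, 0.006, 0.001]
force: [-0.5, -1.0, -0.2]
finger_gap: 0.0513
```

```bash
python3 plan.py .4581 -.1891 .12 -90
```

```text
dp [-0.18    0.1123  0.3533] dr [-0.0005 -0.0009  0.0077] | pos [ 0.4937 -0.1663  0.1907] F [-0.5 -1.  -0.2] gap 0.0513 t 10.75 q [-0.05  0.66  0.48  1.94 -0.49  0.65 -0.82]
```

Emit:
{"fn": "servo_tool", "kwargs": {"commands": [{"dp": [-0.18, 0.112, 0.2], "dr": [0, 0, 0.0077], "fingers": 0.6}, {"dp": [-0.18, 0.112, 0.35], "dr": [0, 0, 0.0077], "fingers": 0.6}, {"dp": [-0.18, 0.112, 0.35], "dr": [0, 0, 0.0077], "fingers": 0.6}, {"dp": [-0.18, 0.112, 0.35], "dr": [0, 0, 0.0077], "fingers": 0.6}, {"dp": [-0.18, 0.112, 0.35], "dr": [0, 0, 0.0077], "fingers": 0.6}, {"dp": [-0.18, 0.112, 0.35], "dr": [0, 0, 0.0077], "fingers": 0.6}]}}

```text
clock: 11.35
position: [0.4579, -0.19, 0.1221]
tcp_rot: [0.0, 1.0, -0.001, 0.002]
force: [-0.7, -0.4, -0.3]
finger_gap: 0.0516
```

```bash
python3 plan.py .4581 -.1891 .044 -90
```

```text
dp [-0.0005 -0.005   0.3906] dr [ 0.0006 -0.0022 -0.002 ] | pos [ 0.4579 -0.19    0.1221] F [-0.7 -0.4 -0.3] gap 0.0516 t 11.35 q [ 0.09  0.74  0.35  2.07 -0.59  0.43 -0.67]
```

Emit:
{"fn": "servo_tool", "kwargs": {"commands": [{"dp": [0, -0.005, 0.1], "dr": [0, 0, -0.002], "fingers": 0.6}, {"dp": [0, -0.005, 0.2], "dr": [0, 0, -0.002], "fingers": 0.6}, {"dp": [0, -0.005, 0.3], "dr": [0, 0, -0.002], "fingers": 0.6}, {"dp": [0, -0.005, 0.39], "dr": [0, 0, -0.002], "fingers": 0.6}, {"dp": [0, -0.005, 0.39], "dr": [0, 0, -0.002], "fingers": 0.6}, {"dp": [0, -0.005, 0.39], "dr": [0, 0, -0.002], "fingers": 0.6}, {"dp": [0, -0.005, 0.39], "dr": [0, 0, -0.002], "fingers": 0.6}]}}

```text
clock: 12.05
position: [0.457, -0.1895, 0.044]
tcp_rot: [0.0, 1.0, -0.001, 0.001]
force: [0.2, -1.0, 0.1]
finger_gap: 0.0515
```

Emit:
{"fn": "servo_tool", "kwargs": {"commands": [{"dp": [0, 0, 0], "dr": [0, 0, 0], "fingers": 0.05}, {"dp": [0, 0, 0], "dr": [0, 0, 0], "fingers": 0.05}, {"dp": [0, 0, 0], "dr": [0, 0, 0], "fingers": 0.05}, {"dp": [0, 0, 0], "dr": [0, 0, 0], "fingers": 0.05}, {"dp": [0, 0, 0], "dr": [0, 0, 0], "fingers": 0.05}, {"dp": [0, 0, 0], "dr": [0, 0, 0], "fingers": 0.05}], "squeeze": 70}}

```text
clock: 12.65
position: [0.4564, -0.1893, 0.0436]
tcp_rot: [0.0, 1.0, -0.001, 0.001]
force: [-1.6, 0.7, 6.5]
finger_gap: 0.0188
```

```bash
python3 plan.py .4581 -.1891 .15 -90; python3 -c "
from h import *
c=cam('scene');i=c['image'][150:320,150:350,::-1];cv2.imwrite('pics/s1.png',cv2.resize(i,None,fx=3,fy=3))"
```

```text
dp [ 0.0092 -0.0012 -0.532 ] dr [ 0.0001 -0.0008 -0.0014] | pos [ 0.4564 -0.1893  0.0436] F [-1.6  0.7  6.5] gap 0.0188 t 12.65 q [ 0.19  0.87  0.18  2.1  -0.67  0.23 -0.6 ]
```

View pics/s1.png

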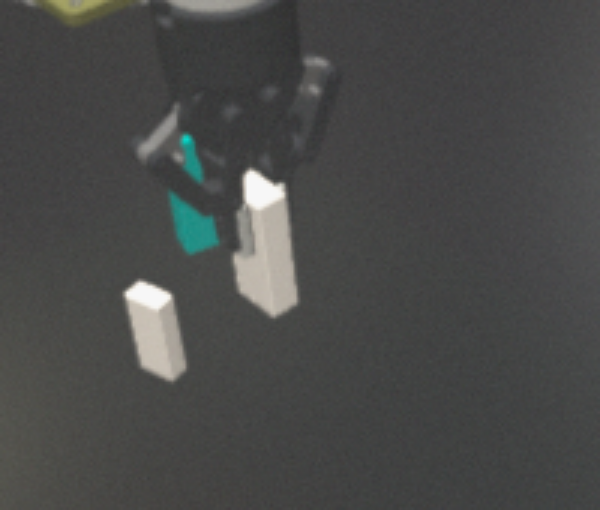

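Spacer gripped: upright, opening 18.8 mm. Lift and carry.

Emit:
{"fn": "servo_tool", "kwargs": {"commands": [{"dp": [0, 0, -0.2], "dr": [0, 0, 0], "fingers": 0.05}, {"dp": [0, 0, -0.4], "dr": [0, 0, 0], "fingers": 0.05}, {"dp": [0.1, -0.15, -0.5], "dr": [0, 0, -0.05], "fingers": 0.05}, {"dp": [0.25, -0.35, -0.5], "dr": [0, 0, -0.1], "fingers": 0.05}, {"dp": [0.4, -0.55, -0.5], "dr": [0, 0, -0.15], "fingers": 0.05}, {"dp": [0.5, -0.75, -0.5], "dr": [0, 0, -0.172], "fingers": 0.05}, {"dp": [0.6, -0.9, -0.5], "dr": [0, 0, -0.172], "fingers": 0.05}, {"dp": [0.6, -0.9, -0.5], "dr": [0, 0, -0.172], "fingers": 0.05}], "squeeze": 90}}

```text
clock: 13.5
position: [0.5791, -0.0017, 0.1422]
tcp_rot: [-0.002, 0.991, 0.133, 0.001]
force: [-0.8, 0.3, -0.4]
finger_gap: 0.019
```

```bash
python3 plan.py .6458 .0882 .14 104.8
```

```text
dp [ 0.4401 -0.3458  0.0137] dr [-0.0026 -0.0021  0.0055] | pos [ 0.5791 -0.0017  0.1422] F [-0.8  0.3 -0.4] gap 0.019 t 13.5 q [-0.32  0.79  0.43  1.81 -0.52  0.65 -0.88]
```

Emit:
{"fn": "servo_tool", "kwargs": {"commands": [{"dp": [0.15, -0.12, 0], "dr": [0, 0, 0.005], "fingers": 0.05}, {"dp": [0.3, -0.24, 0], "dr": [0, 0, 0.005], "fingers": 0.05}, {"dp": [0.43, -0.34, 0], "dr": [0, 0, 0.005], "fingers": 0.05}, {"dp": [0.43, -0.34, 0], "dr": [0, 0, 0.005], "fingers": 0.05}, {"dp": [0.43, -0.34, 0], "dr": [0, 0, 0.005], "fingers": 0.05}, {"dp": [0.43, -0.34, 0], "dr": [0, 0, 0.005], "fingers": 0.05}, {"dp": [0.43, -0.34, 0], "dr": [0, 0, 0.005], "fingers": 0.05}, {"dp": [0.43, -0.34, 0], "dr": [0, 0, 0.005], "fingers": 0.05}]}}

```text
clock: 14.3
position: [0.6419, 0.0767, 0.1431]
tcp_rot: [0.0, 0.992, 0.123, -0.0]
force: [0.2, 0.1, -0.5]
finger_gap: 0.0191
```

```bash
python3 plan.py .6458 .0882 .1 104.8
```

```text
dp [ 0.033  -0.0508  0.2154] dr [ 0.0001  0.0003 -0.0079] | pos [0.6419 0.0767 0.1431] F [ 0.2  0.1 -0.5] gap 0.0191 t 14.3 q [-0.44  0.88  0.49  1.59 -0.52  0.8  -1.06]
```

Move onto the gap and down to about 6 mm above the stops (TCP z ≈ 0.093).

Emit:
{"fn": "servo_tool", "kwargs": {"commands": [{"dp": [0.033, -0.051, 0.05], "dr": [0, 0, -0.008], "fingers": 0.05}, {"dp": [0.033, -0.051, 0.12], "dr": [0, 0, -0.008], "fingers": 0.05}, {"dp": [0.033, -0.051, 0.2], "dr": [0, 0, -0.008], "fingers": 0.05}, {"dp": [0.033, -0.051, 0.24], "dr": [0, 0, -0.008], "fingers": 0.05}, {"dp": [0.033, -0.051, 0.24], "dr": [0, 0, -0.008], "fingers": 0.05}, {"dp": [0.033, -0.051, 0.24], "dr": [0, 0, -0.008], "fingers": 0.05}, {"dp": [0.033, -0.051, 0.24], "dr": [0, 0, -0.008], "fingers": 0.05}]}}

```text
clock: 15.0
position: [0.6468, 0.0892, 0.0954]
tcp_rot: [0.0, 0.992, 0.13, 0.001]
force: [-0.5, 1.0, -0.1]
finger_gap: 0.0192
```

```bash
python3 plan.py .6458 .0882 .0496 104.8; python3 - <<'E'
from h import *
c=cam('scene');i=c['image'][130:250,350:500,::-1];cv2.imwrite('pics/s2.png',cv2.resize(i,None,fx=5,fy=5,interpolation=cv2.INTER_CUBIC))
P=cloud(c); d=(P[...,:2]-[.661,.0762]); a=np.radians(14.8); X=d@[np.cos(a),np.sin(a)]*1e3; Y=d@[-np.sin(a),np.cos(a)]*1e3
m=(P[...,2]>.052)&(P[...,2]<.07)&(abs(X)<45)&(Y>-10)&(Y<30)
if m.sum(): print('spacer rear face: n',m.sum(),'X',np.percentile(X[m],[1,5,50,95,99]).round(1),'Y',np.percentile(Y[m],[5,25,50,75]).round(1))
m=(P[...,2]>.02)&(P[...,2]<.036)&(abs(X)<25)&(Y>20)&(Y<45); print('carrier rear',m.sum(),np.median(Y[m]).round(1))
E
```

```text
dp [-0.0063  0.0037  0.2292] dr [ 0.0003 -0.0008  0.0012] | pos [0.6468 0.0892 0.0954] F [-0.5  1.  -0.1] gap 0.0192 t 15.0 q [-0.44  0.94  0.45  1.6  -0.56  0.73 -1.04]
spacer rear face: n 163 X [-26.1 -24.7  -5.9   8.8   9. ] Y [4.9 5.9 6.8 7.9]
carrier rear 168 30.3
```

View pics/s2.png

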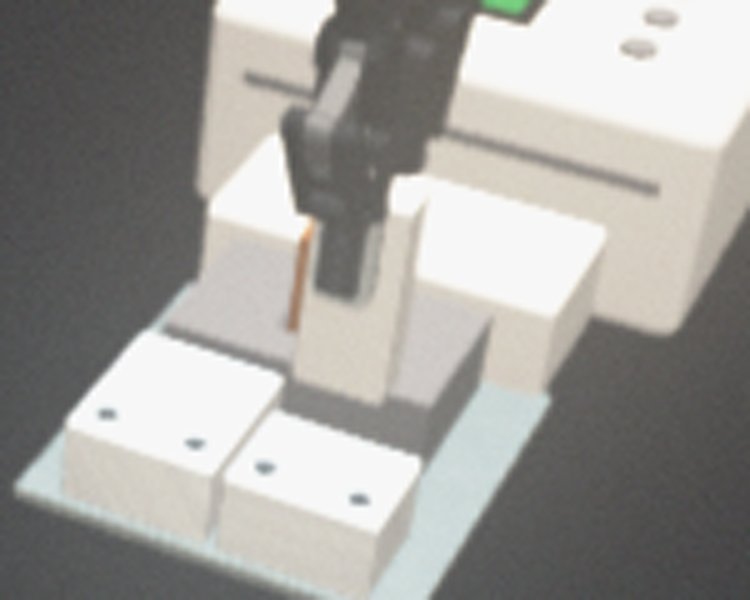

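The spacer spans Y 6.5 to 26.5 in a gap of about 30.5 mm, and clears the thick stop by about 8 mm in x. Lowering.

Emit:
{"fn": "servo_tool", "kwargs": {"commands": [{"dp": [-0.004, 0.003, 0.04], "dr": [0, 0, 0.001], "fingers": 0.05}, {"dp": [-0.004, 0.003, 0.08], "dr": [0, 0, 0.001], "fingers": 0.05}, {"dp": [-0.004, 0.003, 0.12], "dr": [0, 0, 0.001], "fingers": 0.05}, {"dp": [-0.004, 0.003, 0.16], "dr": [0, 0, 0.001], "fingers": 0.05}, {"dp": [-0.004, 0.003, 0.19], "dr": [0, 0, 0.001], "fingers": 0.05}, {"dp": [-0.004, 0.003, 0.21], "dr": [0, 0, 0.001], "fingers": 0.05}, {"dp": [-0.004, 0.003, 0.22], "dr": [0, 0, 0.001], "fingers": 0.05}, {"dp": [-0.004, 0.003, 0.22], "dr": [0, 0, 0.001], "fingers": 0.05}]}}

```text
clock: 15.85
position: [0.6455, 0.0888, 0.0506]
tcp_rot: [-0.0, 0.992, 0.129, -0.0]
force: [0.1, -0.6, -0.5]
finger_gap: 0.0188
```

```bash
python3 plan.py .6458 .0882 .0496 104.8
```

```text
dp [0.0005 0.0032 0.0051] dr [-0.0001  0.0002  0.0005] | pos [0.6455 0.0888 0.0506] F [ 0.1 -0.6 -0.5] gap 0.0188 t 15.85 q [-0.42  1.    0.41  1.61 -0.59  0.65 -1.01]
```

Down (underside about 1 mm above the plate). Now push towards the photometer.

Emit:
{"fn": "servo_tool", "kwargs": {"commands": [{"dp": [0, 0, 0], "dr": [0, 0, 0], "fingers": 0.05}, {"dp": [0, 0, 0], "dr": [0, 0, 0], "fingers": 0.05}, {"dp": [0, -0.01, 0], "dr": [0, 0, 0], "fingers": 0.05}, {"dp": [0, -0.017, 0], "dr": [0, 0, 0], "fingers": 0.05}, {"dp": [0, -0.024, 0], "dr": [0, 0, 0], "fingers": 0.05}, {"dp": [0, -0.031, 0], "dr": [0, 0, 0], "fingers": 0.05}, {"dp": [0, -0.038, 0], "dr": [0, 0, 0], "fingers": 0.05}, {"dp": [0, -0.045, 0], "dr": [0, 0, 0], "fingers": 0.05}]}}

```text
clock: 16.65
position: [0.6437, 0.0968, 0.0511]
tcp_rot: [0.001, 0.992, 0.129, 0.0]
force: [1.0, -4.5, 1.4]
finger_gap: 0.0188
```

```bash
python3 plan.py .6458 .0882 .0506 104.8
```

```text
dp [-0.0007  0.0443  0.0025] dr [ 0.0008 -0.0004  0.0003] | pos [0.6437 0.0968 0.0511] F [ 1.  -4.5  1.4] gap 0.0188 t 16.65 q [-0.43  1.    0.41  1.62 -0.59  0.65 -1.02]
```

Emit:
{"fn": "servo_tool", "kwargs": {"commands": [{"dp": [0, -0.005, 0], "dr": [0, 0, 0], "fingers": 0.05}, {"dp": [0, -0.01, 0], "dr": [0, 0, 0], "fingers": 0.05}, {"dp": [0, -0.015, 0], "dr": [0, 0, 0], "fingers": 0.05}, {"dp": [0, -0.015, 0], "dr": [0, 0, 0], "fingers": 0.05}]}}

```text
clock: 17.05
position: [0.6426, 0.0971, 0.0511]
tcp_rot: [0.002, 0.992, 0.128, -0.0]
force: [-0.1, -8.1, 0.9]
finger_gap: 0.0189
```

```bash
python3 plan.py .6458 .0882 .0506 104.8
```

```text
dp [0.0041 0.047  0.0028] dr [ 0.0027  0.0004 -0.0008] | pos [0.6426 0.0971 0.0511] F [-0.1 -8.1  0.9] gap 0.0189 t 17.05 q [-0.44  1.    0.41  1.62 -0.59  0.65 -1.03]
```

Emit:
{"fn": "servo_tool", "kwargs": {"commands": [{"dp": [0, -0.01, 0], "dr": [0, 0, 0], "fingers": 0.05}, {"dp": [0, -0.02, 0], "dr": [0, 0, 0], "fingers": 0.05}, {"dp": [0, -0.03, 0], "dr": [0, 0, 0], "fingers": 0.05}, {"dp": [0, -0.03, 0], "dr": [0, 0, 0], "fingers": 0.05}, {"dp": [0, -0.03, 0], "dr": [0, 0, 0], "fingers": 0.05}], "squeeze": 110}}

```text
clock: 17.55
position: [0.6424, 0.0974, 0.0513]
tcp_rot: [0.006, 0.992, 0.127, 0.001]
force: [3.2, -15.5, -2.1]
finger_gap: 0.0186
```

```bash
python3 plan.py .6458 .0882 .0506 104.8; python3 - <<'E'
from h import *
from m import faces
c=cam('top'); save(c,'top2.png'); faces(c,'carr',.0395,.0445,(.35,.75,.0,.3),40,.042)
c=cam('scene'); i=c['image'][130:250,350:500,::-1];cv2.imwrite('pics/s3.png',cv2.resize(i,None,fx=5,fy=5,interpolation=cv2.INTER_CUBIC))
P=cloud(c); a=np.radians(14.8); ex=np.array([np.cos(a),np.sin(a)]); ey=np.array([-np.sin(a),np.cos(a)])
c0=dict(np.load('pics/scene0.npz')); P0=cloud(c0)
for n,Q in(('before',P0),('now',P)):
    d=Q[...,:2]-[.661,.0762]; X=d@ex*1e3; Y=d@ey*1e3; Z=Q[...,2]
    m=(Z>.025)&(Z<.037)&(X>-5)&(X<26)&(Y>20)&(Y<45); p=np.polyfit(X[m],Y[m],1); print(n,'rear face',m.sum(),np.median(Y[m]).round(1),'slope',p.round(3))
    m=(Z>.025)&(Z<.037)&(X>30)&(X<45)&(Y>90)&(Y<115); print('  phot face',m.sum(),np.median(Y[m]).round(1) if m.any() else '')
E
```

```text
dp [0.0049 0.0487 0.0041] dr [ 0.0079 -0.0003 -0.0028] | pos [0.6424 0.0974 0.0513] F [  3.2 -15.5  -2.1] gap 0.0186 t 17.55 q [-0.44  1.    0.42  1.62 -0.59  0.64 -1.03]
carr z0.0423 ctr [598.4 134.2] size [88.2 73.3] ang 14.1 px [164. 217.]
carr z0.0423 ctr [602.6  48.3] size [59.7 68.3] ang 14.8 px [213. 215.]
carr z0.0422 ctr [666.9  54. ] size [60.4 45.9] ang 14.2 px [214. 181.]
before rear face 76 30.0 slope [ 0.079 29.629]
  phot face 40 105.9
now rear face 57 34.6 slope [ 0.588 26.709]
  phot face 39 105.8
```

View pics/s3.png

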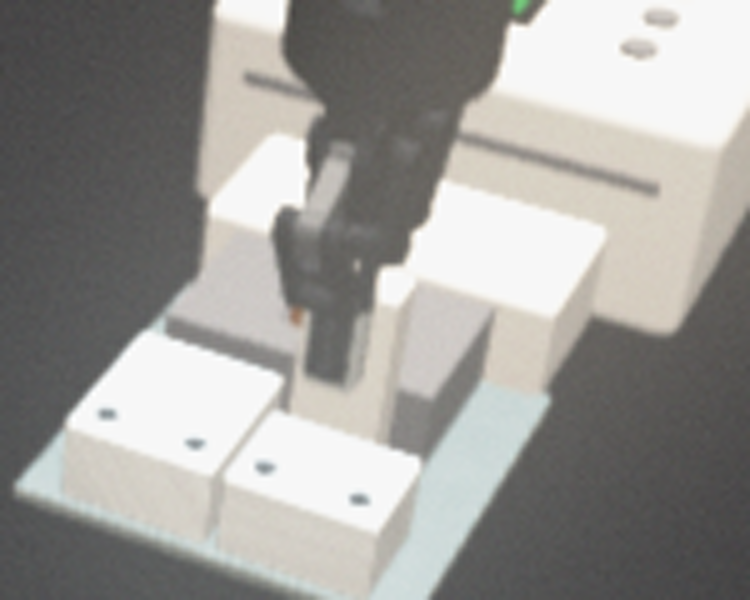

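```bash
python3 - <<'E'
from h import *
a=np.radians(14.8); ex=np.array([np.cos(a),np.sin(a)]); ey=np.array([-np.sin(a),np.cos(a)])
def edges(c,n):
    P=cloud(c); m=(P[...,2]>.0385)&(P[...,2]<.0455)
    G=ray(c,np.stack(np.meshgrid(range(640),range(480)),-1).reshape(-1,2),.042)[:,:2].reshape(480,640,2)-[.661,.0762]
    X=G@ex*1e3; Y=G@ey*1e3
    R_=[];F_=[];xs=[]
    for x in np.arange(-88,24,2.5):
        s=m&(abs(X-x)<1.5)&(Y>15)&(Y<120)
        if s.sum()<25: continue
        xs.append(x);R_.append(Y[s].min());F_.append(Y[s].max())
    print(n); print(np.c_[xs,R_,F_].round(1)[::3].tolist())
    xs,R_,F_=map(np.array,(xs,R_,F_))
    for nm,v in(('rear',R_),('front',F_)):
        k=abs(v-np.median(v))<3; p=np.polyfit(xs[k],v[k],1); print(nm,'slope %.4f'%p[0],'med %.1f'%np.median(v),k.sum())
edges(dict(np.load('pics/top0.npz')),'before'); edges(cam('top'),'now')
E
python3 plan.py .6458 .0882 .0506 104.8
```

```text
before
[[-88.0, 15.0, 107.2], [-80.5, 15.2, 107.1], [-73.0, 15.4, 107.4], [-65.5, 15.2, 109.4], [-58.0, 15.4, 111.4], [-50.5, 15.5, 109.9], [-43.0, 15.7, 108.5], [-35.5, 15.9, 113.9], [-28.0, 30.7, 109.1], [-20.5, 30.9, 107.6], [-13.0, 31.1, 113.4], [-5.5, 31.3, 106.4], [2.0, 31.5, 106.7], [9.5, 31.7, 107.0], [17.0, 31.9, 107.3]]
rear slope 0.0064 med 16.7 23
front slope -0.0012 med 107.6 39
now
[[-88.0, 15.0, 107.2], [-80.5, 15.2, 109.1], [-73.0, 15.4, 107.4], [-65.5, 15.2, 105.9], [-58.0, 15.4, 107.9], [-50.5, 15.5, 106.5], [-43.0, 15.7, 106.8], [-35.5, 15.9, 108.8], [-28.0, 18.2, 107.3], [-20.5, 16.3, 107.6]]
rear slope 0.0165 med 15.9 26
front slope -0.0061 med 107.6 25
dp [0.0048 0.0487 0.0042] dr [ 0.0078 -0.0003 -0.0029] | pos [0.6424 0.0974 0.0513] F [  2.1 -14.5  -2.5] gap 0.0191 t 17.7 q [-0.44  1.    0.42  1.62 -0.59  0.64 -1.03]
```

```bash
python3 - <<'E'
from h import *
a=np.radians(14.8); ex=np.array([np.cos(a),np.sin(a)]); ey=np.array([-np.sin(a),np.cos(a)])
def edges(c,n):
    P=cloud(c); m=(P[...,2]>.0395)&(P[...,2]<.0445)
    G=ray(c,np.stack(np.meshgrid(range(640),range(480)),-1).reshape(-1,2),.042)[:,:2].reshape(480,640,2)-[.661,.0762]
    X=G@ex*1e3; Y=G@ey*1e3; g=cv2.cvtColor(c['image'],cv2.COLOR_RGB2GRAY)
    xs=np.arange(-82,-33,2.); r=np.array([Y[m&(abs(X-x)<1.2)&(Y>26)&(Y<95)].min() for x in xs])
    # front end-side edge: x limit per y
    ys=np.arange(40,96,3.); e=np.array([X[m&(abs(Y-y)<1.2)&(X<-60)&(X>-110)].min() for y in ys])
    k=abs(r-np.median(r))<2; p=np.polyfit(xs[k],r[k],1); k2=abs(e-np.median(e))<2; q=np.polyfit(ys[k2],e[k2],1)
    print(n,'rear slope %.4f at x=-58: %.1f'%(p[0],np.polyval(p,-58)),k.sum(),'side slope %.4f at %.1f'%(q[0],np.median(e)),k2.sum())
edges(dict(np.load('pics/top0.npz')),'before')
for _ in range(2): edges(cam('top'),'now')
E
```

```text
before rear slope -0.0036 at x=-58: 31.4 24 side slope -0.0046 at -88.2 19
now rear slope -0.0102 at x=-58: 36.8 25 side slope -0.0026 at -89.1 18
now rear slope -0.0056 at x=-58: 36.8 25 side slope -0.0100 at -89.1 19
```

The carrier moved 5.4 mm and has stopped, with its yaw change within about 0.007 rad. I'll hold briefly, then check that it's steady.

Emit:
{"fn": "servo_tool", "kwargs": {"commands": [{"dp": [0, -0.005, 0], "dr": [0, 0, 0], "fingers": 0.05}, {"dp": [0, -0.005, 0], "dr": [0, 0, 0], "fingers": 0.05}, {"dp": [0, -0.005, 0], "dr": [0, 0, 0], "fingers": 0.05}, {"dp": [0, -0.005, 0], "dr": [0, 0, 0], "fingers": 0.05}, {"dp": [0, -0.005, 0], "dr": [0, 0, 0], "fingers": 0.05}]}}

```text
clock: 18.3
position: [0.6424, 0.0974, 0.0513]
tcp_rot: [0.006, 0.992, 0.126, 0.001]
force: [2.8, -16.0, -2.6]
finger_gap: 0.0186
```

```bash
python3 plan.py .6458 .0882 .0506 104.8; python3 - <<'E'
from h import *
c=cam('scene'); P=cloud(c); hsv=cv2.cvtColor(c['image'],cv2.COLOR_RGB2HSV)
m=(hsv[...,0]<22)&(hsv[...,1]>100)&(abs(P[...,0]-.61)<.05)&(abs(P[...,1]-.13)<.05); print('cell px',m.sum(),P[m].mean(0).round(3) if m.any() else '')
s=ctrl.sense(); print(s['clock'],s['force'].round(1),np.abs(s['joint_velocities']).max().round(4)); print(ctrl.close_job())
E
```

```text
dp [0.0049 0.049  0.0042] dr [ 0.0087 -0.0004 -0.0032] | pos [0.6424 0.0974 0.0513] F [  2.8 -16.   -2.6] gap 0.0186 t 18.3 q [-0.44  1.    0.42  1.62 -0.59  0.64 -1.04]
cell px 0 
18.35 [  2.6 -16.7  -1.6] 0.0022
the job is handed in; nothing more can be done
None
```

I plugged the cell into the carrier and released it. I then lowered the spacer into the gap at the thin stop and pushed the carrier against the photometer with it. I handed the job in at 18.4 s, still gripping the spacer and pressing.

**What the last checks showed**
- **Cell:** after I let go, its cap top measured 99.1 mm above the bench, which is the height for fully home, and it was about 2 mm or less off centre. I could not check it again at the end: the gripper hid it, and the final colour check found no cell pixels.
- **Spacer:** upright to about 0.01 rad by the tool's tilt, with its underside about 1.5 mm above the base plate. The fingers were 18.6 mm apart with the grip set to 110 N.
- **Carrier:** moved 5.4 mm and then stopped. The rear face measured 36.8 mm from the thin stop, where 36 mm is flush. Its yaw changed by no more than about 0.007 rad.
- **Push:** about 16 N and steady, with the arm at rest.

**Checks that disagreed or were unusable**
- The two cameras disagreed by 3 to 6 mm in position. I used the top camera throughout so that its error largely cancelled.
- A line fit to the carrier's rear face in the scene view, and an edge fit in the top view, were spoiled by the stops, the photometer and the fingers. I redid the top-view fit over the clear part of the edge, and the yaw and 36.8 mm come from that.

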